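# Hold the amber glass standard in the photometer's light path

## Task

Run the daily check of the open photometer on the lab bench: pick the amber glass standard out of its white rack, gripping it only by its two frosted sides and never touching its clear faces. Lower it upright onto the small spring lift between lamp and detector, centred on the lift with its clear faces squarely towards the two light ports, and gently press it down until you feel the lift come up against its stop. Finish while still holding it pressed there (the reading runs only while the lift is held down, so do not let go), clear of the two light barrels, and leave everything else on the bench where it is.

Things in the scene. Friction and masses are not known exactly. Their poses are not given: they have to be found in the camera images.
- std_amber: Amber (orange-brown) solid glass block shaped like a cuvette, standing in a slot of the white rack: 12.5 mm along its x, 22.5 along its y, 45 high, about 32 g. Origin: centre of its underside, z up. The wide sides (+x, -x) are frosted, whitish: grip here. The narrow sides (+y, -y) are clear, for the light. Its y lies along the rack's y. A half turn about z makes no difference.
- amber_clear: The two clear faces of the amber standard (its narrow +y and -y sides), fixed to it. Same origin and axes as std_amber. Not to be touched by the fingers.
- std_green: Green glass standard, same shape and size as the amber one, standing in another slot of the rack. Origin at the centre of its underside. Leave it.
- std_blue: Blue glass standard, same shape and size, standing in another slot of the rack. Origin at the centre of its underside. Leave it.
- rack: White plastic rack block fixed to the bench, 55 (x) x 150 (y) x 30 mm high, origin at the centre of its underside. Three slots in a row along its y, at y = -47, 0 and +47 mm, 14 mm deep with 0.75 mm play a side, so a standard's foot is 16 mm and its top 61 mm above the bench: 31 mm stand proud of the rack. Which standard is in which slot varies.
- photometer: Open-path photometer fixed to the bench. Origin: on the bench, under the middle of the gap and the lift; z up. White base 28 mm high, x -90..+60, y -115..+115 mm, with a sloping dark display up to 41 mm high at x -85..-47. The beam runs along its y at x = 0, 57 mm up. The gap is open above and to -x and +x. The standard belongs with its own y along this y, either way round.
- optics: Lamp head (grey, finned, at -y) and detector head (white, at +y) of the photometer; its origin and axes. Heads at y -90..-28 and +28..+90 mm, x -30..+40 mm, up to 90 mm above the bench. From each a dark lens barrel, 19 mm diameter, 57 mm up, reaches to y = -17 / +17 mm: 34 mm are free between the barrels, whose tops are 66.5 mm up.
- beam (a point): Middle of the light beam between the two barrels, 57 mm above the bench, on the photometer's axis x = y = 0; axes as the photometer's.
- lift (a joint): Travel of the spring lift in m: 0 up, 0.010 fully down on its stop. It pushes up with about 2 N at the top and 5 N at the bottom of its travel, then meets a firm stop.
- lift_top (a point): Centre of the lift's flat pale grey top plate, 18 (x) x 27 (y) mm, on which the standard is set; 52 mm above the bench when up, 42 mm when fully down. Axes as the photometer's.
- rotor: Clear test disc with a black rim, 82 mm diameter, 14 mm thick, lying on the bench. Origin under its centre. Leave it.
- pot: White round plastic pot with a pink label, 96 mm diameter, 31 mm high. Origin under its centre. Leave it.
- cap: Small red tube cap, 19 mm diameter, 16 mm high. Origin under its centre. Leave it.
- tube: Sample tube with a green cap lying on the bench, 80 mm long, 16 mm thick. Origin under its middle. Leave it.
- bottle: White bottle with a blue cap, 60 mm diameter, 150 mm high. Origin under its centre. Leave it.
Not all that is in view belongs to the job. What is shaped like the std_amber but black is not meant.

How it is judged:
By the outcome, as a careful person would: the job done as asked, in the order asked, and still so for the second after the job is handed in, while the arm keeps its last pose, push and grip.
It also fails if it takes over 38 s, if anything falls off the work surface, if the arm or the gripper's body presses on something with over 40 N, if the wrist force passes 120 N, or if a joint passes its speed limit or range.

## Robot

A 6-joint arm with a two-finger parallel gripper is mounted at the origin on the work surface. World frame = base frame: x ahead of the robot, y to its left, z up, the work surface at z = 0. Lengths are in mm, angles in rad, forces in N, time in s.
With the tool pointing down it reaches from about 350 to 775 mm from the base axis. Payload 7.3 kg.
Tool frame: the origin (TCP) lies on the mounting face of the last link; the fingertips stand 178 mm ahead of it and the grasp point (between the pads) lies 159 mm ahead of it; z points along the fingers, y is the line along which they close (so a half turn about z gives the same grasp; the last joint's range is limited). The gripper opens to 92 mm and grips with 3 to 60 N. Pads are 19 mm wide; open, the fingers measure 130 mm over their backs; the gripper's body (75 mm by 190 mm) begins 47 mm behind the grasp point.
Start: joints at [1.122, 0.342, 1.524, -0, 1.275, -0.146], TCP at [156.53, 501.125, 404.741] pointing down, gripper open.
Joint ranges: [-2.53, 2.53], [-0.77, 2.02], [0.04, 2.7], [-1, 4.14], [0.28, 2.66], [-3.11, 3.11]. Speed limits (rad/s): [2.57, 2.57, 3.14, 3.14, 3.14, 3.14].

## Interface

Orientations are given as a unit quaternion [x, y, z, w].
In Python, from rig import arm gives the robot as it stands. The module is installed in compiled form; this text tells all that it offers.
- The arm moves only by the tool step_arm, never from a script. Its argument "targets" is text: rows parted by semicolons, each of 7 numbers parted by spaces: the shift along the tool's x, y, z in m, then the turn, a rotation vector about the tool's x, y, z in degrees, then the finger opening in m, from 0 to 0.0918. In form: x y z wx wy wz fingers; .... A call has 1 to 12 rows; each row is the pose to reach, as a shift and turn from the pose commanded when the call began, along the tool's axes at that moment; what a row does not reach only later rows make up. A row lasts 1/10 s, in which the tool goes at most 50 mm and 8.59 degrees, less where a joint would pass 70% of its speed; a pose out of reach is approached as far as the arm can. A call with a gripper value outside its range is refused whole. The fingers move at their own pace and stop on an object; "newtons" is the grip in N (left out, the last holds). Time passes only in rows, so rows that repeat a pose let the fingers close. It gives the time, the measured TCP pose, the force, the opening and the grip force at its end, in the units of the state.
- arm.state(): the state, without advancing time (a new reading comes with each control period).
- arm.snapshot(name): name is "side" or "top"; returns (picture, depth): 384x512x3 uint8, red, green, blue; 384x512 float32, mm along the optical axis (not along the pixel's ray), 0 where there is no reading.
- arm.get_calibration(name): a dict with "K" (3x3 intrinsics, pixels), "extrinsics" (4x4, takes a point from camera to world coordinates). Camera axes: x right, y down, z forward; pixel columns grow to the right and rows downward; lengths in mm; the calibration is good to about 2 mm. A picture is of the moment at which its call begins. get_calibration takes no time and is no camera call.
- arm.job_done(): hands the job in; it is judged then, once.
The state is a dict: "clock": time; "joint_pos": joint angles; "dq": joint speeds; "tau": joint torques, N m; "tool_pos": TCP position; "tcp_rot": TCP orientation; "contact_force": force on the tool from outside, world axes, zero at the start; "torque": the same for the moment, N m; "width": finger opening in mm; "gripper_force": force on a finger pad.
Only numpy, scipy, OpenCV 4.12 (cv2) and the standard library are available. Lean on these libraries where they do the work, as an engineer would, in place of code of your own. Each camera call takes 0.05 s, during which the arm holds its last target. There are 200 camera calls.

## Working session

There is one attempt and no reset: what is moved stays moved. The work goes in short steps, Python scripts to look and compute and a tool call to move; the robot and the scene stay as the last step left them, time stands still between calls to the robot, and variables do not carry over. Pictures are saved under pics/ and viewed, at most 10 in all, crops included, and the job is handed in when it is done.

Besides the shell and the picture viewer there is one more tool, called as name(argument=value, ...) on one line, values as JSON. step_arm: Moves the arm, as the interface text tells. Its arguments: {"type":"object","properties":{"targets":{"type":"string"},"newtons":{"type":"number"}},"required":["targets"]}

```bash
mkdir -p pics
python3 - <<'E'
from rig import arm
import cv2,numpy as np
print(arm.state())
for n in("side","top"):
    p,d=arm.snapshot(n);c=arm.get_calibration(n);np.savez(f"{n}0.npz",p=p,d=d,K=c["K"],E=c["extrinsics"])
    cv2.imwrite(f"pics/{n}0.png",p[...,::-1]);print(n,c,d.min(),d.max())
E
```

```text
{'clock': 0.0, 'joint_pos': array([ 1.12199075e+00,  3.42746190e-01,  1.52499842e+00,  3.57992454e-06,
        1.27540159e+00, -1.45997553e-01]), 'dq': array([-0.00095347,  0.0007851 ,  0.00063785,  0.00079108,  0.00025699,
        0.00077325]), 'tau': array([ 1.16684889e-03, -4.31244063e+01, -2.44220692e+01,  7.17830588e-02,
        5.60155569e-02, -1.13517217e-04]), 'tool_pos': array([156.47764914, 501.00640369, 404.03906224]), 'tcp_rot': array([ 1.50826700e-01,  9.88559914e-01, -7.42168254e-04, -2.29258861e-04]), 'contact_force': array([-0.52386308, -0.28496754, -0.97027521]), 'torque': array([-0.00109154, -0.04010619,  0.04617798]), 'gripper_force': 0.0, 'width': 91.93260923252181}
side {'K': array([[495.68945433,   0.        , 255.30803468],
       [  0.        , 495.68945433, 187.14690965],
       [  0.        ,   0.        ,   1.        ]]), 'extrinsics': array([[ 7.64889250e-01, -3.28845531e-01,  5.53899857e-01,
        -1.15349892e+01],
       [-6.43927133e-01, -3.67126293e-01,  6.71249679e-01,
        -6.56247768e+02],
       [-1.73862561e-02, -8.70102811e-01, -4.92563515e-01,
         6.36984324e+02],
       [ 0.00000000e+00,  0.00000000e+00,  0.00000000e+00,
         1.00000000e+00]])} 0.0 3545.2207
top {'K': array([[437.74971347,   0.        , 263.80652909],
       [  0.        , 437.74971347, 188.6633528 ],
       [  0.        ,   0.        ,   1.        ]]), 'extrinsics': array([[-1.69473843e-02, -9.83865221e-01,  1.78106748e-01,
         4.13978452e+02],
       [-9.99666711e-01,  2.01426996e-02,  1.61474265e-02,
         7.55536906e+01],
       [-1.94744421e-02, -1.77773731e-01, -9.83878675e-01,
         1.19832753e+03],
       [ 0.00000000e+00,  0.00000000e+00,  0.00000000e+00,
         1.00000000e+00]])} 0.0 2193.0671
```

View pics/side0.png

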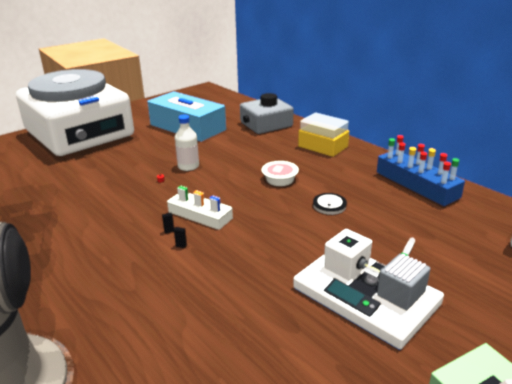

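View pics/top0.png

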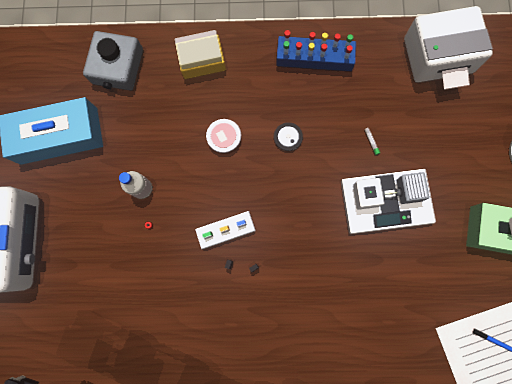

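The scene: the rack is at top (225,229) and side (200,209), with amber in the middle slot at top (224,229). The photometer is at top (388,202) and side (367,283), with the lift in the gap at about top (391,193). The black decoys are at top (229,265) and (254,268). Next I'll take enlarged crops and the point clouds.

```bash
cat > h.py <<'E'
import numpy as np,cv2
def cloud(f):
    z=np.load(f);d=z["d"];K=z["K"];E=z["E"]
    v,u=np.mgrid[:384,:512]
    P=np.stack([(u-K[0,2])/K[0,0]*d,(v-K[1,2])/K[1,1]*d,d],-1)@E[:3,:3].T+E[:3,3]
    P[d==0]=np.nan
    return z["p"],P
def proj(f,X):
    z=np.load(f);E=z["E"];c=(np.atleast_2d(X)-E[:3,3])@E[:3,:3];q=c@z["K"].T
    return q[:,:2]/q[:,2:]
E
python3 - <<'E'
from h import *
T,_=cloud("top0.npz");S,_=cloud("side0.npz")
r=lambda a,w,h:cv2.resize(np.ascontiguousarray(a),(w,h),interpolation=cv2.INTER_CUBIC)
a=np.vstack([np.hstack([r(T[205:249,190:262],400,244),r(S[180:230,160:242],400,244)]),np.hstack([r(T[165:237,336:440],400,277),r(S[225:340,288:448],400,288)[:277]])])
cv2.imwrite("pics/c1.png",a[...,::-1])
for f,bs in(("top0.npz",((190,205,262,255),(336,160,440,240))),("side0.npz",((160,180,242,230),(288,225,448,345)))):
    p,P=cloud(f)
    for b,zz in zip(bs,(30,28)):
        q=P[b[1]:b[3],b[0]:b[2]];c=p[b[1]:b[3],b[0]:b[2]].astype(int)
        m=(q[...,2]>zz-7)&(q[...,2]<zz+6)&(c.min(-1)>130)
        m2=cv2.morphologyEx(m.astype(np.uint8),cv2.MORPH_OPEN,np.ones((3,3)))>0
        x=q[m2];print(f,zz,m2.sum(),np.nanmedian(x[:,2]),cv2.minAreaRect(x[:,:2].astype(np.float32)))
    b=bs[0];q=P[b[1]:b[3],b[0]:b[2]];c=p[b[1]:b[3],b[0]:b[2]].astype(int)
    m=(c[...,0]-c[...,2]>60)&(c[...,0]>150)&(q[...,2]>35)
    x=q[m];print("amber",m.sum(),x.mean(0),x.min(0),x.max(0))
    g=P[200,225] if f[0]=='t' else P[240,160];print("table z",g)
E
```

```text
top0.npz 30 951 30.192627041030846 ((517.4417114257812, 202.2018585205078), (55.50669479370117, 149.23007202148438), 17.633878707885742)
top0.npz 28 1749 27.98914056514559 ((587.7606811523438, -238.1348876953125), (149.26092529296875, 229.35023498535156), 6.199385166168213)
amber 35 [517.49397975 200.19236965  60.33906553] [510.18488439 189.8536718   47.89341095] [523.26456976 210.12021382  63.88016256]
table z [601.41575716 203.59667618  -1.6698779 ]
side0.npz 30 679 28.271199198976205 ((520.3619384765625, 196.84927368164062), (59.83359909057617, 153.48483276367188), 19.10433006286621)
side0.npz 28 3180 26.778357988993093 ((590.4051513671875, -242.1549530029297), (152.4726104736328, 231.7263946533203), 7.036593914031982)
amber 59 [521.9015201  193.0683479   53.39395593] [512.19938688 183.88500262  35.66214325] [529.21152455 213.16732705  61.66791735]
table z [397.04530662 174.51639336  -2.63942494]
```

View pics/c1.png

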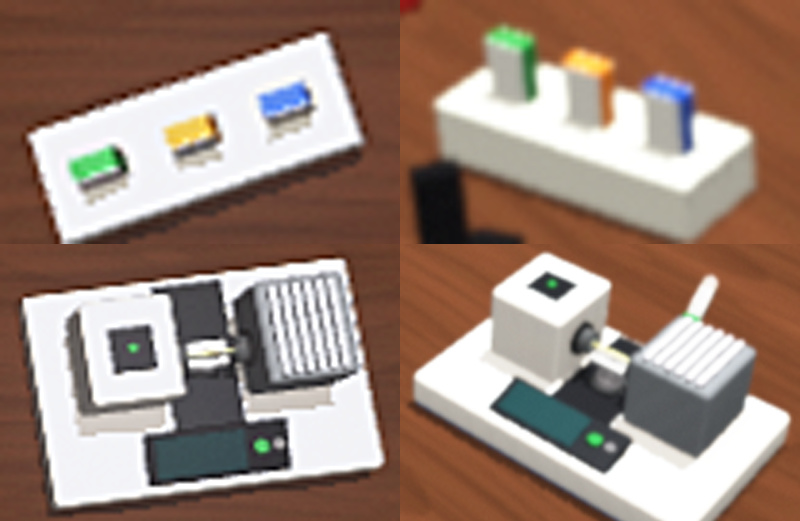

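The crops show amber in the middle slot (crop 192,132 top; 588,88 side), frosted sides facing the rack's x. The photometer display faces the robot and the lamp is at world −y. Next I'll fit silhouettes in each camera for accurate poses.

```bash
cat >> h.py <<'E'
from scipy.optimize import minimize
RACK=[((-27.5,27.5),(-75,75),(0,30))]+[((-6.25,6.25),(y-11.25,y+11.25),(16,61)) for y in(-47,0,47)]
PHOT=[((-90,60),(-115,115),(0,28)),((-30,40),(-90,-28),(0,90)),((-30,40),(28,90),(0,90))]
def place(X,p):
    c,s=np.cos(p[2]),np.sin(p[2]);X=np.asarray(X,float)
    return np.c_[c*X[:,0]-s*X[:,1]+p[0],s*X[:,0]+c*X[:,1]+p[1],X[:,2]]
def render(f,boxes,p,b,s=8):
    m=np.zeros(((b[3]-b[1])*s,(b[2]-b[0])*s),np.float32)
    for bx in boxes:
        X=np.array(np.meshgrid(*bx)).reshape(3,-1).T
        q=(proj(f,place(X,p))-b[:2]+.5)*s-.5
        cv2.fillConvexPoly(m,cv2.convexHull(np.round(q*16).astype(np.int32)),1.,shift=4)
    return cv2.resize(m,None,fx=1/s,fy=1/s,interpolation=cv2.INTER_AREA)
def mask(img,b):
    c=img[b[1]:b[3],b[0]:b[2]].astype(float)
    # bench is brown: R>G>B with strong R/B; background = brown
    R,G,B=c[...,0],c[...,1],c[...,2]
    m=((R-B)<.42*R+1e-6)
    m=m|((R>150)&(G>85)&(R-B>60))
    return m.astype(np.uint8)
def fit(f,boxes,p0,b,excl=()):
    img=np.load(f)["p"];m=cv2.morphologyEx(mask(img,b),cv2.MORPH_CLOSE,np.ones((3,3))).astype(float)
    w=np.ones_like(m)
    for e in excl:w[e[1]-b[1]:e[3]-b[1],e[0]-b[0]:e[2]-b[0]]=0
    fun=lambda p:(w*(render(f,boxes,p,b)-m)**2).sum()
    r=minimize(fun,p0,method="Nelder-Mead",options=dict(initial_simplex=np.array(p0)+np.array([[0,0,0],[4,0,0],[0,4,0],[0,0,.05]]),xatol=.02,fatol=.01))
    return r.x,r.fun,m,render(f,boxes,r.x,b)
E
python3 - <<'E'
from h import *
o=[]
for f,bs in(("top0.npz",((186,200,266,255),(330,160,445,242))),("side0.npz",((160,178,242,232),(288,222,448,345)))):
    for n,bx,p0,b in(("rack",RACK,(518,200,.31),bs[0]),("phot",PHOT,(604,-238,.11),bs[1])):
        ex=[(395,230,425,258)] if (f[0],n)==("s","phot") else [(160,205,192,232)] if f[0]=="s" else []
        x,e,m,r=fit(f,bx,p0,b,ex);print(f,n,x,e,np.degrees(x[2]))
        o.append(cv2.resize((np.dstack([r,m,m])*255).astype(np.uint8),(400,280)))
cv2.imwrite("pics/f.png",np.vstack([np.hstack(o[:2]),np.hstack(o[2:])]))
E
```

```text
top0.npz rack [5.16408587e+02 2.00975863e+02 3.05102069e-01] 154.73828125 17.48106086933426
top0.npz phot [ 6.00962054e+02 -2.37448627e+02  1.10786515e-01] 147.196533203125 6.3475997208941175
side0.npz rack [5.23285099e+02 2.01711682e+02 3.39817651e-01] 311.38232421875 19.470117200304745
side0.npz phot [ 6.06912288e+02 -2.38744828e+02  1.07839863e-01] 651.86328125 6.178769032860302
```

View pics/f.png

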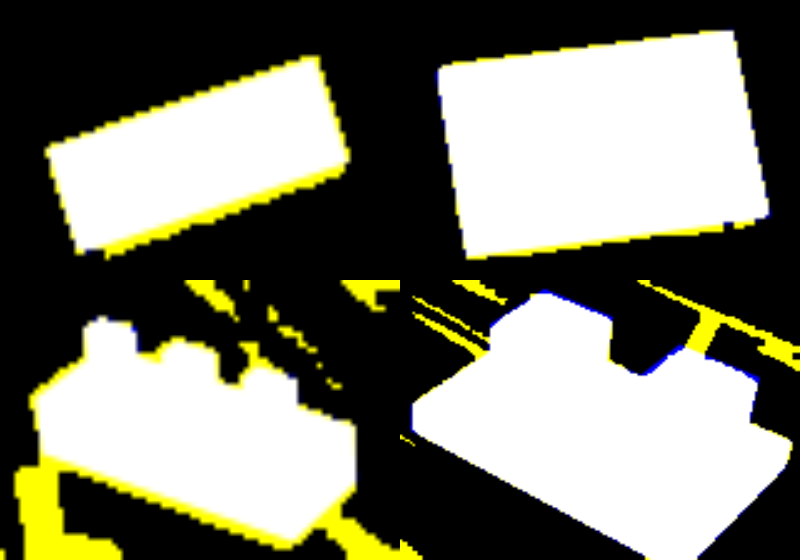

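```bash
cat >> h.py <<'E'
def delta(cmd,yaw,tgt,tyaw):
    "cmd/tgt TCP mm, yaw of tool y in world deg, tool down -> tool-axes shift m, turn deg"
    a=np.radians(yaw);y=np.array([np.cos(a),np.sin(a),0]);z=np.array([0,0,-1.]);x=np.cross(y,z)
    d=np.subtract(tgt,cmd);return np.round([x@d/1e3,y@d/1e3,z@d/1e3,yaw-tyaw],4)
E
python3 -c "
from h import *
from scipy.spatial.transform import Rotation as R
from rig import arm
print(R.from_quat(arm.state()['tcp_rot']).as_matrix().round(4))
print(delta((156.53,501.125,404.741),72.65,(518,201,262),17.6))"
```

```text
[[-9.545e-01  2.982e-01 -6.000e-04]
 [ 2.982e-01  9.545e-01 -1.300e-03]
 [ 2.000e-04 -1.400e-03 -1.000e+00]]
[-0.4345 -0.1787  0.1427 55.05  ]
```

step_arm(targets="-0.4345 -0.1787 0.1427 0 0 55.05 0.04;-0.4345 -0.1787 0.1427 0 0 55.05 0.04;-0.4345 -0.1787 0.1427 0 0 55.05 0.04;-0.4345 -0.1787 0.1427 0 0 55.05 0.04;-0.4345 -0.1787 0.1427 0 0 55.05 0.04;-0.4345 -0.1787 0.1427 0 0 55.05 0.04;-0.4345 -0.1787 0.1427 0 0 55.05 0.04;-0.4345 -0.1787 0.1427 0 0 55.05 0.04;-0.4345 -0.1787 0.1427 0 0 55.05 0.04;-0.4345 -0.1787 0.1427 0 0 55.05 0.04;-0.4345 -0.1787 0.1427 0 0 55.05 0.04;-0.4345 -0.1787 0.1427 0 0 55.05 0.04", newtons=12)

```text
clock: 1.3
tool_pos: [518.0, 200.4, 261.2]
tcp_rot: [0.591, 0.806, -0.001, -0.001]
contact_force: [0.2, 0.6, 1.1]
width: 39.5
gripper_force: 0.0
```

```bash
cat >> h.py <<'E'
from scipy.spatial.transform import Rotation as Rot
def snap(tag):
    from rig import arm
    for n in("side","top"):
        p,d=arm.snapshot(n);c=arm.get_calibration(n);np.savez(f"{n}{tag}.npz",p=p,d=d,K=c["K"],E=c["extrinsics"])
    return arm.state()
def tool2w(s,X):
    return np.asarray(X,float)@Rot.from_quat(s["tcp_rot"]).as_matrix().T+s["tool_pos"]
E
python3 - <<'E'
from h import *
s=snap("1");print(s["tool_pos"],s["width"])
w=s["width"]/2
X=tool2w(s,[(x,y,z) for y in(-w,w) for x in(-9.5,9.5) for z in(178,)])
o=[]
for f,b in(("side1.npz",(150,110,250,230)),("top1.npz",(170,150,270,270))):
    im=np.load(f)["p"][b[1]:b[3],b[0]:b[2]];k=4
    im=np.ascontiguousarray(cv2.resize(im,None,fx=k,fy=k,interpolation=cv2.INTER_CUBIC)[...,::-1])
    q=(proj(f,X)-b[:2]+.5)*k
    for a in q:cv2.circle(im,tuple(int(v) for v in a),3,(255,0,255),1)
    o.append(im)
cv2.imwrite("pics/g1.png",np.hstack(o))
E
```

```text
[517.19703684 201.67059581 262.10272898] 40.02968694662035
```

View pics/g1.png

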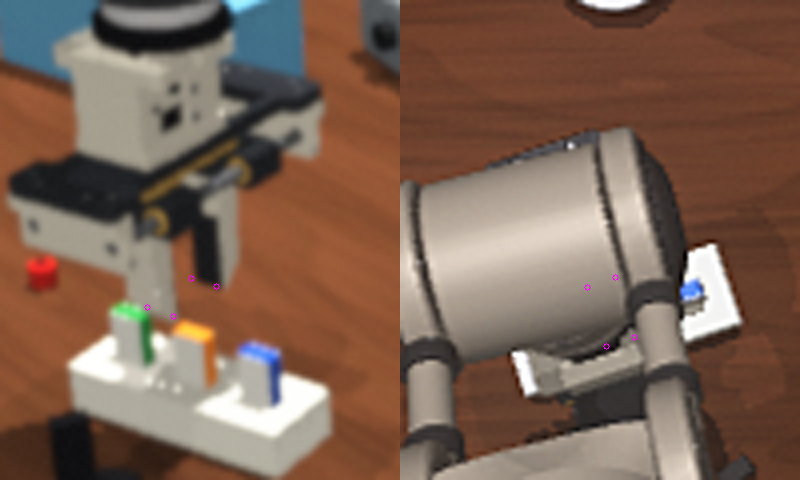

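The fingers match the side camera's projection to about 0.5 px (crop 173,318 and 218,290), while the top camera is blocked by the arm. I'll redo the fits with a brightness mask that ignores shadows.

```bash
cat >> h.py <<'E'
def fit2(f,boxes,p0,b,thr,excl=(),free=3):
    c=np.load(f)["p"][b[1]:b[3],b[0]:b[2]].astype(np.float32)
    k=8;B=cv2.resize(np.ascontiguousarray(c.min(-1)),None,fx=k,fy=k,interpolation=cv2.INTER_CUBIC)
    m=(B>thr).astype(np.uint8);cs,_=cv2.findContours(m,cv2.RETR_EXTERNAL,cv2.CHAIN_APPROX_NONE)
    m=np.zeros_like(m);cv2.drawContours(m,[max(cs,key=cv2.contourArea)],-1,1,-1)
    m=cv2.resize(m.astype(np.float32),None,fx=1/k,fy=1/k,interpolation=cv2.INTER_AREA)
    w=np.ones_like(m)
    for e in excl:w[e[1]-b[1]:e[3]-b[1],e[0]-b[0]:e[2]-b[0]]=0
    fun=lambda p:(w*(render(f,boxes,p,b)-m)**2).sum()
    sx=np.array(p0)+np.vstack([np.zeros(3),np.diag([4,4,.05])])
    r=minimize(fun,p0,method="Nelder-Mead",options=dict(initial_simplex=sx,xatol=.02,fatol=.01))
    return r.x,r.fun,m,render(f,boxes,r.x,b)
E
python3 - <<'E'
from h import *
o=[]
top=lambda bx:[(bx[0][0],bx[0][1],(bx[0][2][1]-.01,bx[0][2][1]))]
for f,n,bx,p0,b,t,ex in(("top0.npz","rack",top(RACK),(518,200,.31),(186,200,266,255),150,[]),
 ("top0.npz","phot",top(PHOT),(604,-238,.11),(330,160,445,242),130,[]),
 ("side0.npz","rack",RACK[:1],(520,200,.31),(160,178,242,232),90,[(172,180,222,209),(160,205,176,232)]),
 ("side0.npz","phot",PHOT,(604,-238,.11),(288,222,448,345),75,[(398,230,425,258)])):
    x,e,m,r=fit2(f,bx,p0,b,t,ex);print(f,n,x.round(2),round(e,1),np.degrees(x[2]).round(2))
    o.append(cv2.resize((np.dstack([r,m,m])*255).astype(np.uint8),(400,280)))
cv2.imwrite("pics/f2.png",np.vstack([np.hstack(o[:2]),np.hstack(o[2:])]))
E
```

```text
top0.npz rack [5.1720e+02 2.0112e+02 3.1000e-01] 4.6 17.81
top0.npz phot [ 6.0231e+02 -2.3702e+02  1.1000e-01] 8.3 6.1
side0.npz rack [5.2006e+02 1.9801e+02 3.3000e-01] 20.3 18.97
side0.npz phot [ 6.0847e+02 -2.3821e+02  1.1000e-01] 131.9 6.15
```

View pics/f2.png

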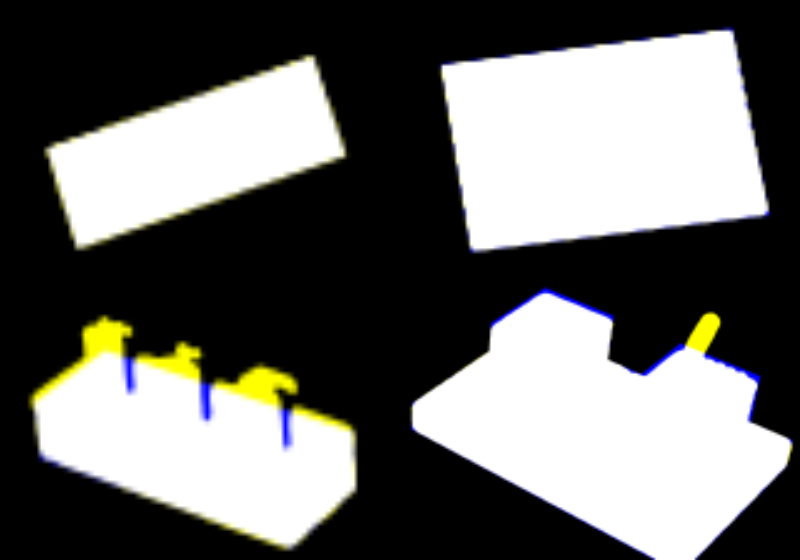

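```bash
python3 -c "
from h import *
print(delta((518,201,262),17.6,(519,200.5,213.5),17.8))"
```

```text
[-0.0008  0.0008  0.0485 -0.2   ]
```

step_arm(targets="-0.0008 0.0008 0.02 0 0 -0.2 0.04;-0.0008 0.0008 0.035 0 0 -0.2 0.04;-0.0008 0.0008 0.0485 0 0 -0.2 0.03;-0.0008 0.0008 0.0485 0 0 -0.2 0.03;-0.0008 0.0008 0.0485 0 0 -0.2 0.03", newtons=3)

```text
clock: 1.9
tool_pos: [518.7, 201.1, 213.9]
tcp_rot: [0.589, 0.808, 0.0, 0.0]
contact_force: [0.1, -0.1, -0.3]
width: 30.2
gripper_force: 0.0
```

Run:
```python
from h import *
s=snap("2");print(s["tool_pos"],s["width"],s["contact_force"])
b=(150,130,250,230);im=np.load("side2.npz")["p"][b[1]:b[3],b[0]:b[2]]
cv2.imwrite("pics/g2.png",cv2.resize(np.ascontiguousarray(im),None,fx=6,fy=6,interpolation=cv2.INTER_CUBIC)[...,::-1])
```

```text
[519.13230903 200.8724341  214.40959027] 30.195028689131764 [ 0.65645668  0.16753844 -0.93424889]
```

View pics/g2.png

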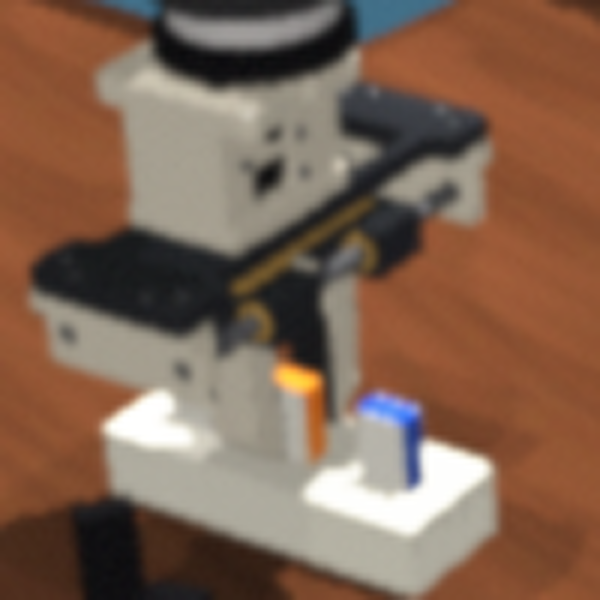

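The amber block stands between the two fingers (crop 300,410), the near finger's right edge is at crop x≈283, and blue is clear. I'll check the offset along the rack numerically.

Run:
```python
from h import *
f="side0.npz";im=np.load(f)["p"].astype(np.float32)
b=(160,178,242,232);c=im[b[1]:b[3],b[0]:b[2]]
hsv=cv2.cvtColor(c.astype(np.uint8),cv2.COLOR_RGB2HSV)
def faces(p):
    s=8;m=np.zeros(((b[3]-b[1])*s,(b[2]-b[0])*s),np.float32)
    for F in([(-6.25,-11.25,61),(6.25,-11.25,61),(6.25,11.25,61),(-6.25,11.25,61)],[(-6.25,-11.25,61),(6.25,-11.25,61),(6.25,-11.25,30),(-6.25,-11.25,30)]):
        q=(proj(f,place(F,p))-b[:2]+.5)*s-.5
        cv2.fillConvexPoly(m,np.round(q*16).astype(np.int32),1.,shift=4)
    return cv2.resize(m,None,fx=1/s,fy=1/s,interpolation=cv2.INTER_AREA)
R,G,B=c[...,0],c[...,1],c[...,2]
a=np.radians(17.8);yd=np.array([-np.sin(a),np.cos(a)])
for n,sc,off in(("amber",(R-B)/200*(G>75)*(R>140),0),("blue",(B-R)/150,-47),("green",(G-np.maximum(R,B))/120,47)):
    t=np.clip(sc,0,1);t=(t>.45).astype(float)
    x0=np.array([519,200.])+yd*off
    best=minimize(lambda p:((faces((p[0],p[1],a))-t)[max(0,int(proj(f,[[*x0,45]])[0,1])-b[1]-14):int(proj(f,[[*x0,45]])[0,1])-b[1]+14,int(proj(f,[[*x0,45]])[0,0])-b[0]-10:int(proj(f,[[*x0,45]])[0,0])-b[0]+10]**2).sum(),x0,method="Nelder-Mead",options=dict(initial_simplex=[x0,x0+[4,0],x0+[0,4]]))
    print(n,best.x,best.fun,"rack",best.x-yd*off,t.sum())
s=dict(tool_pos=np.array([518.95,200.9,213.9]),tcp_rot=Rot.from_matrix(np.array([[np.sin(a),np.cos(a),0],[-np.cos(a),np.sin(a),0],[0,0,-1]]).T@np.eye(3)).as_quat())
print(Rot.from_quat(s["tcp_rot"]).as_matrix().round(2))
for x in(-9.5,9.5):
  print(x,[((proj("side2.npz",tool2w(s,[[x,y,z]]))[0]-[150,130]+.5)*6).round() for y,z in((-15.1,178),(-15.1,160),(15.1,178),(15.1,160))])
```

```text
amber [525.58984375 205.8671875 ] 116.76513671875 rack [525.58984375 205.8671875 ] 1257.0
blue [534.37332116 154.25001762] 28.125 rack [520.00564182 199.00009908] 35.0
green [504.88149669 245.67361967] 34.9091796875 rack [519.24917603 200.92353821] 27.0Traceback (most recent call last):
  File "<stdin>", line 18, in <module>
  File "scipy/spatial/transform/_rotation.pyx", line 1143, in scipy.spatial.transform._rotation.Rotation.from_matrix
ValueError: Non-positive determinant (left-handed or null coordinate frame) in rotation matrix 0: [[ 0.3056953  -0.95212939  0.        ]
 [ 0.95212939  0.3056953   0.        ]
 [ 0.          0.         -1.        ]].
```

step_arm(targets="0 0 0 0 0 0 0.02;0 0 0 0 0 0 0.02;0 0 0 0 0 0 0.017;0 0 0 0 0 0 0.015;0 0 0 0 0 0 0.015", newtons=3)

```text
clock: 2.5
tool_pos: [519.0, 200.4, 213.6]
tcp_rot: [0.589, 0.808, 0.0, 0.0]
contact_force: [-0.5, 0.3, -0.2]
width: 14.9
gripper_force: 0.1
```

step_arm(targets="0 0 0 0 0 0 0.005;0 0 0 0 0 0 0.005;0 0 0 0 0 0 0.005", newtons=3)

```text
clock: 2.8
tool_pos: [519.2, 200.5, 213.6]
tcp_rot: [0.589, 0.808, 0.0, 0.0]
contact_force: [2.6, -0.2, -0.9]
width: 12.8
gripper_force: 3.0
```

Run:
```python
from h import *
from rig import arm
for i in range(3):
    s=snap("3");print(s["tool_pos"].round(2),s["width"],s["contact_force"].round(2),s["gripper_force"])
```

```text
[519.22 200.53 213.61] 12.583956744519737 [ 1.82  0.64 -1.68] 2.992908675223589
[519.22 200.53 213.61] 12.58324377540088 [ 1.88  0.23 -1.79] 2.994399704039097
[519.19 200.51 213.6 ] 12.705149586894152 [ 2.51  0.42 -0.69] 2.995648942887783
```

step_arm(targets="0 0.0008 0 0 0 0 0.005;0 0.0008 0 0 0 0 0.005;0 0.0008 -0.001 0 0 0 0.005;0 0.0008 -0.006 0 0 0 0.005;0 0.0008 -0.012 0 0 0 0.005;0 0.0008 -0.018 0 0 0 0.005;0 0.0008 -0.03 0 0 0 0.005;0 0.0008 -0.06 0 0 0 0.005;0 0.0008 -0.0945 0 0 0 0.005;0 0.0008 -0.0945 0 0 0 0.005", newtons=30)

```text
clock: 4.1
tool_pos: [520.7, 201.0, 313.5]
tcp_rot: [0.589, 0.808, 0.003, 0.003]
contact_force: [0.6, 0.2, -0.4]
width: 11.9
gripper_force: 30.0
```

Run:
```python
from h import *
s=snap("4");print(s["tool_pos"].round(2),s["width"],s["contact_force"].round(2),s["gripper_force"])
a=np.radians(17.8);c=np.array([519,200.5])+.8*np.array([np.cos(a),np.sin(a)]);print(c)
for p in((605,-237.5),(606.5,-238)):
  print(delta((*c,308-.0-0.5),17.8,(*p,300),6.12))
```

```text
[519.58 200.7  309.4 ] 12.165367838216106 [-1.11  0.17 -1.05] 29.981752038002014
[519.76170351 200.74455624]
[-4.433e-01 -5.280e-02  7.500e-03  1.168e+01]
[-4.443e-01 -5.150e-02  7.500e-03  1.168e+01]
```

step_arm(targets="-0.443 -0.053 0.008 0 0 11.7 0.005;-0.443 -0.053 0.008 0 0 11.7 0.005;-0.443 -0.053 0.008 0 0 11.7 0.005;-0.443 -0.053 0.008 0 0 11.7 0.005;-0.443 -0.053 0.008 0 0 11.7 0.005;-0.443 -0.053 0.008 0 0 11.7 0.005;-0.443 -0.053 0.008 0 0 11.7 0.005;-0.443 -0.053 0.008 0 0 11.7 0.005;-0.443 -0.053 0.008 0 0 11.7 0.005;-0.443 -0.053 0.008 0 0 11.7 0.005;-0.443 -0.053 0.008 0 0 11.7 0.005;-0.443 -0.053 0.008 0 0 11.7 0.005")

```text
clock: 5.4
tool_pos: [604.4, -236.1, 299.1]
tcp_rot: [0.668, 0.744, -0.0, -0.001]
contact_force: [-0.6, 1.1, -0.4]
width: 12.2
gripper_force: 30.0
```

Run:
```python
from h import *
a=np.radians(17.8);y=np.array([np.cos(a),np.sin(a)]);x=np.array([-y[1],y[0]])
c=np.array([519,200.5])+.8*y-443*x-53*y;print("cmd",c,300)
s=snap("5");print(s["tool_pos"].round(2),s["width"],s["contact_force"].round(2),s["gripper_force"],s["clock"])
b=(300,190,430,310);im=np.load("side5.npz")["p"][b[1]:b[3],b[0]:b[2]]
b2=(336,160,440,256);im2=np.load("top5.npz")["p"][b2[1]:b2[3],b2[0]:b2[2]]
r=lambda i,w:cv2.resize(np.ascontiguousarray(i),(w,369),interpolation=cv2.INTER_CUBIC)[...,::-1]
cv2.imwrite("pics/g5.png",np.hstack([r(im,400),r(im2,400)]))
```

```text
cmd [ 604.7218658 -237.2506159] 300
[ 604.68 -235.71  299.8 ] 12.170112803266601 [-1.29  0.02  0.37] 29.981819987297058 5.5
```

View pics/g5.png

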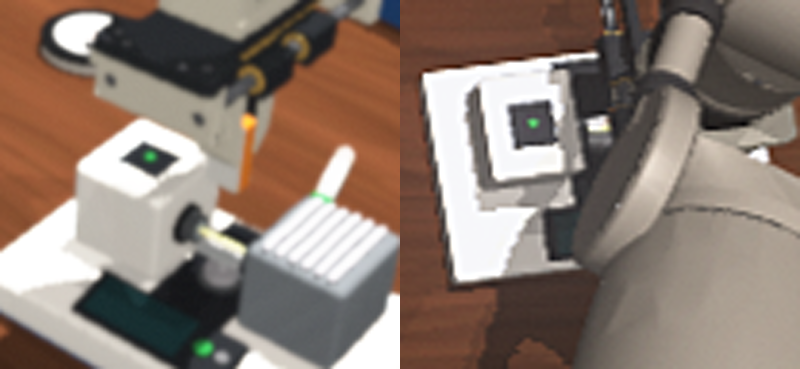

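The amber block hangs above the gap (side crop 246,150), and the barrels and lift are visible at crop (190,222) to (250,250). I'll refine the photometer and held-block positions in the same side camera.

```bash
cat >> h.py <<'E'
def fitxy(f,boxes,p0,b,thr,yaw,excl=(),m=None):
    im=np.load(f)["p"][b[1]:b[3],b[0]:b[2]].astype(np.float32)
    if m is None:
        B=cv2.resize(np.ascontiguousarray(im.min(-1)),None,fx=8,fy=8,interpolation=cv2.INTER_CUBIC)
        u=(B>thr).astype(np.uint8);cs,_=cv2.findContours(u,cv2.RETR_EXTERNAL,cv2.CHAIN_APPROX_NONE)
        u=np.zeros_like(u);cv2.drawContours(u,[max(cs,key=cv2.contourArea)],-1,1,-1)
        m=cv2.resize(u.astype(np.float32),None,fx=1/8,fy=1/8,interpolation=cv2.INTER_AREA)
    w=np.ones_like(m)
    for e in excl:w[max(0,e[1]-b[1]):e[3]-b[1],max(0,e[0]-b[0]):e[2]-b[0]]=0
    r=minimize(lambda p:(w*(render(f,boxes,(*p,yaw),b)-m)**2).sum(),p0,method="Nelder-Mead",options=dict(initial_simplex=np.array(p0)+[[0,0],[4,0],[0,4]],xatol=.02,fatol=.01))
    return r.x.round(2),round(r.fun,2)
E
python3 - <<'E'
from h import *
yp=np.radians(6.12);yr=np.radians(17.8)
b=(280,222,460,352)
for t in(80,105,130):
  print("phot base",t,fitxy("side0.npz",PHOT[:1],(605,-238),b,t,yp,[(312,222,440,297)]))
  print("rack",t,fitxy("side0.npz",RACK[:1],(520,200),(160,178,242,232),t,yr,[(172,180,222,209),(160,205,176,232)]))
print("heads",fitxy("side0.npz",PHOT,(605,-238),b,90,yp,[(398,230,425,258)]))
# heads only: det head + base with different exclusion
print("det",fitxy("side0.npz",PHOT,(605,-238),b,90,yp,[(375,222,460,352),(280,280,460,352)]))
# held amber: -y clear face, orange
f="side5.npz";b=(360,215,400,260);c=np.load(f)["p"][b[1]:b[3],b[0]:b[2]].astype(float)
R,G,B=c[...,0],c[...,1],c[...,2];m=((R>185)&(R-B>110)).astype(np.float32)
print(m.sum());print("\n".join("".join("#" if v else "." for v in r) for r in m[:,5:35]))
for z in(101.8,102.5):
  print("amber",fitxy(f,[((-6.25,6.25),(-11.25,-11.24),(z+26,z+45)),],(605,-237),(360,215,400,260),0,yp,m=None))if 0 else None
A=place([(x,-11.25,z) for z in(102.3,147.3) for x in(-6.25,6.25)]+[(x,11.25,147.3) for x in(-6.25,6.25)],(604.7,-236.7,yp))
print((proj(f,A)).round(2))
E
```

```text
phot base 80 (array([ 609.33, -237.73]), np.float64(6.1))
rack 80 (array([519.74, 197.19]), np.float64(29.11))
phot base 105 (array([ 610.32, -236.87]), np.float64(686.89))
rack 105 (array([520.64, 199.2 ]), np.float64(14.7))
phot base 130 (array([ 611.5 , -236.15]), np.float64(742.78))
rack 130 (array([521.8 , 201.56]), np.float64(6.89))
heads (array([ 609.  , -237.84]), np.float64(2283.21))
det (array([ 603.86, -240.94]), np.float64(90.45))
52.0
..............................
..............................
..............................
..............................
..............................
..............................
..............................
..............................
..............................
..............................
..............................
..............................
..............##..............
..............####............
..............####............
..............####............
..............####............
...............###............
...............##.............
...............##.............
...............##.............
...............##.............
...............##.............
...............#..............
..............##..............
..............##..............
..............##..............
..............##..............
..............##..............
..............##..............
..............#...............
..............#...............
.............##...............
.............##...............
.............##...............
..............................
..............................
..............................
..............................
..............................
..............................
..............................
..............................
..............................
..............................
[[376.62 252.  ]
 [380.4  248.86]
 [379.32 230.94]
 [383.17 227.91]
 [368.07 226.01]
 [371.97 223.07]]
```

Run:
```python
from h import *
f="side0.npz";b=(322,228,432,310);k=7;yp=np.radians(6.12);P=(605,-237.3,yp)
im=np.ascontiguousarray(cv2.resize(np.ascontiguousarray(np.load(f)["p"][b[1]:b[3],b[0]:b[2]]),None,fx=k,fy=k,interpolation=cv2.INTER_CUBIC)[...,::-1])
def line(X,c,closed=True):
    q=((proj(f,place(X,P))-b[:2]+.5)*k*16).astype(np.int32);cv2.polylines(im,[q],closed,c,1,cv2.LINE_AA,shift=4)
for (x,y,z) in PHOT:
    line([(x[0],y[0],z[1]),(x[1],y[0],z[1]),(x[1],y[1],z[1]),(x[0],y[1],z[1])],(255,0,255))
t=np.linspace(0,2*np.pi,30)
for y in(-17,17):line([(9.5*np.cos(a),y,57+9.5*np.sin(a)) for a in t],(0,0,255))
line([(-9,-13.5,52),(9,-13.5,52),(9,13.5,52),(-9,13.5,52)],(0,255,0))
cv2.imwrite("pics/o6.png",im);print(im.shape)
```

```text
(574, 770, 3)
```

View pics/o6.png

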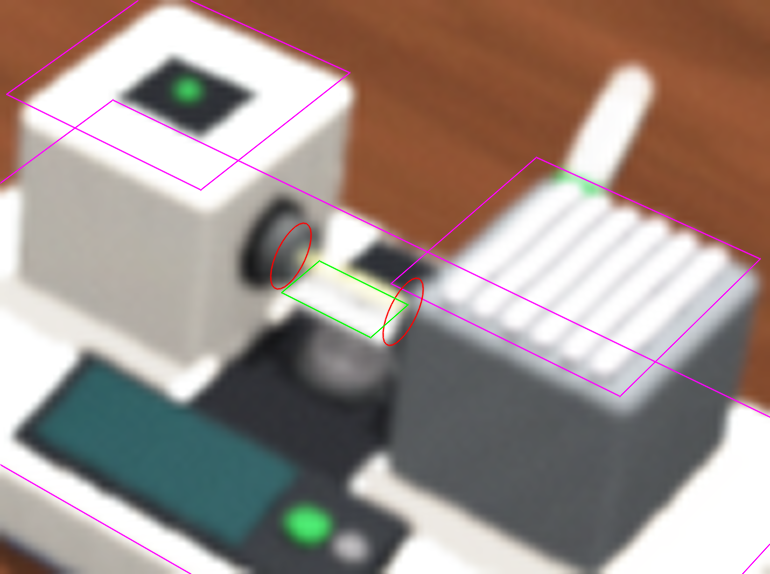

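The overlay for pose (605,−237.3) matches the rear edges; the front ones differ because the housings are rounded. The beam line appears about 1 px above the prediction (overlay 347,277). I'll measure the lift plate in both unobstructed pictures.

Run:
```python
from h import *
np.set_printoptions(linewidth=200)
for f,b in(("top0.npz",(378,184,406,204)),("side0.npz",(358,258,384,282))):
    p=np.load(f)["p"][b[1]:b[3],b[0]:b[2]];print(f,b);print(p.min(-1))
    q=proj(f,place([(-9,-13.5,52),(9,-13.5,52),(9,13.5,52),(-9,13.5,52),(0,0,52),(0,-17,57),(0,17,57)],(605,-237.3,np.radians(6.12))));print((q-b[:2]).round(1).tolist())
```

```text
top0.npz (378, 184, 406, 204)
[[245 254 208  93  67  76  75  75  76  75  75  75  73  73  74  69  50 186 149  70  55  60  63  60  51 121 175 187]
 [244 250 242 130  63  72  75  75  77  74  75  73  75  74  73  70  56 123 143  86  55  60  62  61  51 111 165 184]
 [243 248 255 170  60  73  76  77  77  76  75  75  76  75  73  73  58 150 184 108  55  61  64  60  55  91 151 180]
 [244 247 255 170  57  73  76  76  76  76  74  76  75  75  74  71  59 156 192 112  41  41  44  59  58  70 138 179]
 [244 246 255 168  54  72  75  74  73  72  70  70  71  68  68  68  59  88 145 109  55  40  41  48  58  56 131 177]
 [244 245 255 201  87  67  69  66  61  63  55  49  48  33  44 110  81  51  57  87  93  96  60  43  58  53 123 173]
 [244 245 253 205  86  59  80 109 152 177 218 255 255 255 255 255 191  70  61  69  97 114  71  52  56  51 114 167]
 [244 244 250 241 136  77 163 255 255 253 252 253 252 253 254 255 209  80  59  98 115 123  82  56  51  52 101 153]
 [246 244 247 255 177  90 156 253 254 250 244 226 229 233 239 245 226 179 142 111 108 112  87  57  48  55  61 138]
 [247 244 246 255 178  98 126 236 2
[... 3315 characters left out ...]
8 103 108 107 112 121 133 147 174 209 225 176  95  71  82  86  88  88]
 [ 47  27  24  26  33  36  44  61  87 108 110 109 113 119 124 122 122 142 152 116  75  71  82  86  86  87]
 [ 31  29  28  28  31  35  48  69  92 114 121 120 122 122 119 116 112 114 113 101  79  75  83  87  88  87]
 [ 32  36  37  34  31  36  53  71  90 113 129 132 137 133 121 115 110 111 108 100  86  78  85  86  86  89]
 [ 41  45  44  39  33  36  52  71  87 106 120 133 142 141 129 120 116 114 105  93  89  82  85  86  87  86]
 [ 49  47  45  41  37  35  46  63  80  96 111 122 128 130 127 122 118 109  94  78  79  83  85  87  88  88]]
[[16.4, 17.7], [21.7, 13.0], [9.1, 6.7], [3.7, 11.2], [12.7, 12.1], [21.0, 14.0], [5.0, 6.0]]
```

step_arm(targets="0 0 0 0 0 0 0.005;0 0 0 0 0 0 0.005;0 0 0 0 0 0 0.005")

```text
clock: 5.8
tool_pos: [604.8, -236.7, 300.2]
tcp_rot: [0.668, 0.744, 0.0, 0.0]
contact_force: [-0.7, 0.4, -1.3]
width: 12.1
gripper_force: 30.0
```

Run:
```python
from h import *
L=[]
for i in range(4):
    s=snap("6");L.append(s["tool_pos"]);print(s["tool_pos"].round(2),Rot.from_quat(s["tcp_rot"]).as_matrix()[:,1:].round(4).tolist())
a=np.mean(L,0);print(a,delta(a,6.1,(605.2,-237.4,252.5),6.1))
```

```text
[ 604.75 -237.03  300.12] [[0.9943, 0.0002], [0.1066, 0.0], [0.0002, -1.0]]
[ 604.72 -237.18  300.06] [[0.9943, 0.0001], [0.1064, 0.0], [0.0001, -1.0]]
[ 604.71 -237.26  300.  ] [[0.9943, 0.0], [0.1063, 0.0001], [0.0, -1.0]]
[ 604.69 -237.34  299.98] [[0.9944, 0.0], [0.1061, 0.0001], [0.0, -1.0]]
[ 604.71852117 -237.20428058  300.03971181] [-0.0002  0.0005  0.0475  0.    ]
```

step_arm(targets="0 0.0005 0.015 0 0 0 0.005;0 0.0005 0.03 0 0 0 0.005;0 0.0005 0.04 0 0 0 0.005;0 0.0005 0.046 0 0 0 0.005;0 0.0005 0.046 0 0 0 0.005;0 0.0005 0.046 0 0 0 0.005;0 0.0005 0.046 0 0 0 0.005;0 0.0005 0.046 0 0 0 0.005")

```text
clock: 7.0
tool_pos: [605.4, -237.3, 254.7]
tcp_rot: [0.668, 0.744, 0.0, 0.001]
contact_force: [1.0, -0.6, 0.0]
width: 12.2
gripper_force: 30.0
```

Run:
```python
from h import *
np.set_printoptions(linewidth=220)
s=snap("7");print(s["tool_pos"].round(2),s["contact_force"].round(2),s["clock"])
f="side7.npz";b=(354,240,392,282);p=np.load(f)["p"][b[1]:b[3],b[0]:b[2]].astype(int)
cv2.imwrite("pics/g7.png",cv2.resize(p.astype(np.uint8),None,fx=14,fy=14,interpolation=cv2.INTER_CUBIC)[...,::-1])
o=s["tool_pos"]-[0,0,197.5];yp=np.radians(6.12)
q=proj(f,place([(x,y,z) for z in(0,20,45) for x,y in((-6.25,-11.25),(6.25,-11.25),(-6.25,11.25))],(o[0],o[1],yp))+[0,0,o[2]])
print(((q-b[:2]+.5)*14).round().tolist())
```

```text
[ 605.26 -237.24  254.46] [ 0.42  0.32 -0.19] 7.1
[[294.0, 458.0], [346.0, 412.0], [145.0, 383.0], [309.0, 335.0], [362.0, 290.0], [159.0, 261.0], [330.0, 177.0], [383.0, 133.0], [177.0, 105.0]]
```

View pics/g7.png

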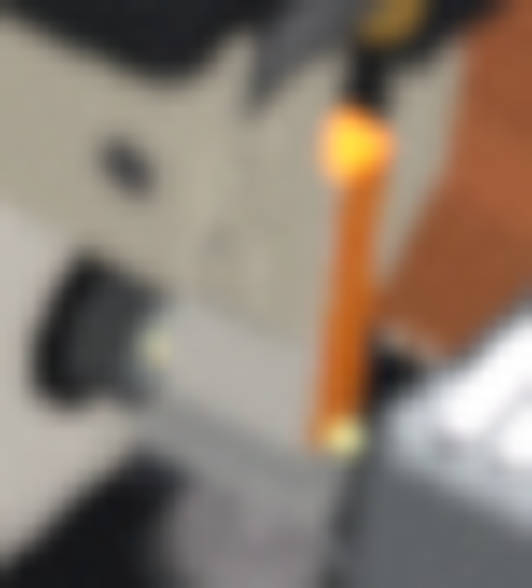

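The block hangs just above the plate, with its clear face at crop (350,180) to (330,440). A beam spot shows at (345,437), right by the middle of the face's bottom edge. I'll check pixel values there.

Run:
```python
from h import *
np.set_printoptions(linewidth=220)
f="side7.npz";b=(362,262,386,280)
p=np.load(f)["p"][b[1]:b[3],b[0]:b[2]].astype(int)
for c in(0,2):print("RGB"[c]);print(p[...,c])
P=(605.2,-237.4,np.radians(6.12))
q=proj(f,place([(0,-17,57),(0,-11.25,57),(0,17,57),(-9,-13.5,52),(9,-13.5,52),(-9,13.5,52),(-6.25,-11.25,57),(6.25,-11.25,57)],P));print((q-b[:2]).round(1).tolist())
```

```text
R
[[ 61  70  96 134 161 173 173 169 164 164 167 168 168 172 178 188 193 182 158 143 143 142 140 139]
 [ 65  84 125 160 173 177 178 177 174 170 165 166 168 173 181 190 192 175 136 134 148 148 145 142]
 [ 68  99 151 184 181 179 179 179 178 177 174 172 171 173 182 191 191 168 111 106 132 139 149 144]
 [ 72 102 147 180 181 178 178 178 178 178 178 176 177 178 184 192 190 162  91  57  74 102 133 137]
 [ 72  95 127 154 173 178 179 178 179 180 179 179 178 179 186 192 185 152  77  30  37  64 107 136]
 [ 74  87 112 138 165 174 176 177 178 178 179 179 179 180 186 191 182 140  67  34  53  86 131 176]
 [100  95 111 136 152 160 168 172 176 177 178 178 178 180 187 190 178 133  67  59  99 137 172 209]
 [144 131 132 138 142 145 152 161 167 173 176 177 179 180 189 195 186 134  76  94 146 179 196 220]
 [166 152 144 141 140 140 141 144 152 159 168 172 176 180 190 208 211 160  96 113 162 189 194 204]
 [160 137 127 134 137 139 139 139 141 145 151 159 168 174 182 202 215 171 108 116 153 180 179 170]
 [133  98  88 104 119 134 141 140 141 139 140 145 149 154 158 160 160 125  93 112 142 161 165 159]
 [ 84  57
[... 1876 characters left out ...]
[ 42  40  42  49  67  97 119 132 137 141 143 141 139 137 137 129 105  84  93 103 109 116 126 143]
 [ 27  29  33  45  74 104 120 124 127 138 143 144 142 141 140 124  96  82  93 101 103 105 107 118]
 [ 26  26  33  54  85 114 121 121 124 134 140 141 139 142 137 115  84  80  94 101 102 102 103 105]
 [ 24  28  40  64  94 114 121 122 125 134 140 135 132 133 129 104  78  80  96 101 102 103 102 103]
 [ 28  33  46  68  94 114 121 121 125 130 134 129 126 126 122 105  81  85  97 103 102 102 102 102]
 [ 26  33  47  67  91 112 121 124 127 127 128 127 125 125 117 102  92  90  99 102 102 102 104 102]]
[[17.2, 10.0], [14.4, 8.6], [1.1, 2.0], [12.5, 13.6], [17.8, 9.0], [-0.2, 7.2], [12.5, 10.2], [16.2, 7.0]]
```

Both cameras give a rack-to-photometer displacement of about (85.5 to 86.5, −438) mm, which matches the tool's travel of (85.5, −438). The block is therefore centred to within about a millimetre. Next I press down, watching the force.

step_arm(targets="0 0 0.003 0 0 0 0.005;0 0 0.005 0 0 0 0.005;0 0 0.006 0 0 0 0.005;0 0 0.007 0 0 0 0.005;0 0 0.007 0 0 0 0.005;0 0 0.007 0 0 0 0.005;0 0 0.007 0 0 0 0.005")

```text
clock: 7.8
tool_pos: [605.2, -237.2, 247.1]
tcp_rot: [0.668, 0.744, 0.0, 0.0]
contact_force: [-0.9, 0.0, 1.5]
width: 12.3
gripper_force: 30.0
```

step_arm(targets="0 0 0.001 0 0 0 0.005;0 0 0.002 0 0 0 0.005;0 0 0.003 0 0 0 0.005;0 0 0.003 0 0 0 0.005;0 0 0.003 0 0 0 0.005")

```text
clock: 8.3
tool_pos: [605.2, -237.2, 244.1]
tcp_rot: [0.668, 0.744, 0.0, 0.0]
contact_force: [-0.2, 1.3, 1.8]
width: 12.1
gripper_force: 30.0
```

step_arm(targets="0 0 0.001 0 0 0 0.005;0 0 0.002 0 0 0 0.005;0 0 0.002 0 0 0 0.005;0 0 0.002 0 0 0 0.005")

```text
clock: 8.7
tool_pos: [605.2, -237.2, 242.0]
tcp_rot: [0.668, 0.744, 0.0, 0.0]
contact_force: [-1.3, 1.1, 4.0]
width: 12.6
gripper_force: 30.0
```

step_arm(targets="0 0 0.0005 0 0 0 0.005;0 0 0.001 0 0 0 0.005;0 0 0.0015 0 0 0 0.005;0 0 0.0015 0 0 0 0.005;0 0 0.0015 0 0 0 0.005")

```text
clock: 9.2
tool_pos: [605.3, -237.2, 240.5]
tcp_rot: [0.668, 0.744, 0.0, 0.0]
contact_force: [-1.1, 0.1, 4.3]
width: 12.2
gripper_force: 30.0
```

step_arm(targets="0 0 0.0005 0 0 0 0.005;0 0 0.0005 0 0 0 0.005;0 0 0.0005 0 0 0 0.005")

```text
clock: 9.5
tool_pos: [605.2, -237.2, 240.0]
tcp_rot: [0.668, 0.744, 0.0, 0.0]
contact_force: [-0.3, 0.1, 5.4]
width: 12.5
gripper_force: 30.0
```

step_arm(targets="0 0 0.0005 0 0 0 0.005;0 0 0.0005 0 0 0 0.005;0 0 0.0005 0 0 0 0.005")

```text
clock: 9.8
tool_pos: [605.2, -237.2, 239.5]
tcp_rot: [0.668, 0.744, 0.0, 0.0]
contact_force: [0.2, 1.4, 5.0]
width: 12.3
gripper_force: 30.0
```

step_arm(targets="0 0 0.0004 0 0 0 0.005;0 0 0.0004 0 0 0 0.005;0 0 0.0004 0 0 0 0.005")

```text
clock: 10.1
tool_pos: [605.2, -237.2, 239.5]
tcp_rot: [0.668, 0.744, 0.0, 0.0]
contact_force: [-2.1, 1.9, 6.1]
width: 12.4
gripper_force: 30.0
```

Run:
```python
from h import *
np.set_printoptions(linewidth=220)
F=[]
for i in range(4):
    s=snap("8");F.append(s["contact_force"]);print(s["tool_pos"].round(2),s["contact_force"].round(2))
f="side8.npz";b=(356,262,386,290)
p=np.load(f)["p"][b[1]:b[3],b[0]:b[2]].astype(int);print(p[...,2]);print((p[...,0]-p[...,2]))
q=proj(f,place([(-9,-13.5,42),(9,-13.5,42),(-9,13.5,42),(-6.25,-11.25,42),(6.25,-11.25,42)],(605.2,-237.2,np.radians(6.12))));print((q-b[:2]).round(1).tolist())
```

```text
[ 605.23 -237.2   239.5 ] [-1.11  0.26  6.88]
[ 605.24 -237.21  239.52] [-0.42  0.81  7.38]
[ 605.23 -237.22  239.51] [-1.23  0.24  7.48]
[ 605.21 -237.21  239.48] [-1.07  2.18  6.78]
[[144 143 144 146 144 140 135 134 140 148 149 153 148 146 144 144 143 144 146 148 134  80  43  68 113 125 101  68  52  49]
 [135 132 138 143 145 145 144 144 145 148 150 150 144 142 144 145 144 146 146 149 134  75  41  72 113 115  87  67  56  53]
 [109 101 118 132 140 143 144 145 146 149 149 142 134 140 146 147 144 145 146 148 133  71  41  77 111  96  74  69  68  72]
 [ 87  59  78 106 123 135 140 144 146 149 147 140 133 139 148 151 147 147 146 145 125  65  41  72  95  68  49  59  80 111]
 [ 83  37  46  68  90 108 124 135 143 147 150 143 141 142 148 151 148 146 147 141 113  57  37  58  71  47  35  56 103 156]
 [ 97  48  39  51  68  84  96 112 133 149 154 148 144 142 146 149 146 146 147 138 103  51  31  39  45  40  54  91 141 193]
 [127  90  66  70  90 106 100 102 126 152 160 155 147 143 144 146 145 147 147 136  88  44  31  35  35  53  90 140 179 218]
 [160 141 123 124 138 146 136 130 141 159 165 164 160 1
[... 5343 characters left out ...]
7  -7  -7  -7]
 [ -2  -2  -3  -2  -3  -4  -2  -1  -3  -4  -3  -3  -2  -3  -3  -4  -3  -3  -4  -3  -3  -5  -5  -6  -6  -7  -7  -9  -8  -6]
 [ -4  -3  -3  -2  -3  -3  -4  -3  -4  -2  -4  -3  -3  -4  -3  -4  -3  -3  -4  -4  -2  -4  -5  -5  -7  -7  -8  -7  -7  -7]
 [ -3  -4  -3  -3  -4  -3  -3  -2  -2  -4  -3  -4  -2  -3  -4  -3  -4  -3  -3  -2  -3  -4  -6  -6  -7  -8  -7  -7  -6  -7]
 [ -4  -3  -3  -3  -4  -3  -3  -3  -2  -4  -4  -3  -4  -3  -2  -3  -4  -4  -3  -3  -3  -5  -6  -7  -7  -6  -6  -6  -6  -7]
 [ -6  -5  -3  -3  -2  -3  -3  -3  -4  -4  -3  -3  -3  -3  -3  -4  -4  -3  -3  -3  -2  -4  -6  -7  -6  -7  -6  -6  -7  -6]]
[[17.9, 17.9], [23.2, 13.2], [5.2, 11.4], [17.6, 16.6], [21.3, 13.4]]
```

The tool stopped at 239.5 mm while commanded lower, and the force rose above the spring's 5 N, so the lift is on its stop. In the side view the block and lift plate show the same shift across the beam, so the block is centred in x. I'll add a slight margin and hold.

step_arm(targets="0 0 0.0003 0 0 0 0.005;0 0 0.0003 0 0 0 0.005;0 0 0.0003 0 0 0 0.005;0 0 0.0003 0 0 0 0.005;0 0 0.0003 0 0 0 0.005")

```text
clock: 11.0
tool_pos: [605.2, -237.2, 239.5]
tcp_rot: [0.668, 0.744, 0.0, 0.0]
contact_force: [-1.2, 1.4, 8.0]
width: 12.4
gripper_force: 30.0
```

```bash
python3 -c "
from rig import arm
print(arm.job_done())"
```

```text
the job is handed in; nothing more can be done
None
```

The amber standard is held upright on the lift and pressed against its stop with about 8 N, square to the light ports and centred to within about 1 mm (less certain along the beam); the job was handed in at 11 s.

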